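# Hang the denture brush in its lilac ring

### The job

Lift the chrome denture brush with the lilac drip guard out of the white drying pot and put its handle down through the lilac ring holder on the clear tray, lowering it (not dropping it) until the guard rests on the ring, bristles up, then let go. Do not use the white ring, and leave the glass tumbler and the lilac pill box where they are.

Things in the scene. Friction and masses are not known exactly. Their poses are not given: they have to be found in the camera images.
- brush: Chrome denture brush, 160 mm, upright in a fixed white pot (72 mm wide, 90 tall, 20 mm hole). Origin: lower tip of its axis, z up. Tip to 80 mm: rod 12 mm wide, tapered end; 80-84: lilac drip guard 52 mm wide, resting on the pot rim (tip 10 mm above table); neck; 115-160: head 18 mm wide in y, bristles out to 20 mm in +x and 18 in -x. Grip at 135 mm, fingers closing along y. Yaw within 35 degrees.
- lilac_ring (a point): Centre of the top face of the lilac ring, z up: level, fixed, 100 mm above the clear tray's floor (104 mm above the table), hole 30 mm, outside 42 mm, 10 mm deep, on a thin post no higher than the ring from an 80 mm steel base 7 mm thick. A like holder with a white ring stands over 100 mm to its left or right on the same tray (walls 18 mm high): the wrong one.
- tumbler: Bystander: clear glass tumbler, 70 mm across, 95 mm tall, loose, upright on the table; origin at the centre of its underside.
- pill_box: Bystander: flat lilac pill box, 110 x 45 x 24 mm, loose on the table; origin at the centre of its underside, long side along its x. A fixed white soap dish with soap (110 x 80 mm, 29 mm tall) also stands by the tray.
Mind the look-alikes: they are no part of the job. Leave any orange or turquoise look-alike of the brush alone.

How it is judged:
By the outcome, as a careful person would: the job done as asked, in the order asked, and still so for the second after the job is handed in, with the robot touching nothing.
It also fails if it takes over 42 s, if anything falls off the work surface, if the arm or the gripper's body presses on something with over 40 N, if the wrist force passes 120 N, or if a joint passes its speed limit or range.

### The arm

A 7-joint arm with a two-finger parallel gripper is mounted at the origin on the work surface. World frame = base frame: x ahead of the robot, y to its left, z up, the work surface at z = 0. Lengths are in mm, angles in rad, forces in N, time in s.
With the tool pointing down it reaches from about 350 to 900 mm from the base axis. Payload 19.9 kg.
Tool frame: the origin (TCP) lies midway between the tips of the shut fingers; the grasp point (between the pads) lies 19 mm behind it (hold_point_z is the z of the grasp point in the tool frame, in mm); z points along the fingers, y is the line along which they close (so a half turn about z gives the same grasp; the last joint's range is limited). The gripper opens to 94 mm and grips with 3 to 60 N. Pads are 16 mm wide; open, the fingers measure 119 mm over their backs; the gripper's body (75 mm by 177 mm) begins 78 mm behind the grasp point.
Start: joints at [1.222, 0.417, -0.01, 1.614, 0.005, 1.111, -0.053], TCP at [189.345, -595.607, 205.425] pointing down, gripper open.
Joint ranges: [-2.81, 2.81], [-0.39, 2.02], [-1.27, 1.25], [0.06, 2.57], [-1.19, 4.33], [0.19, 2], [-2.82, 2.82]. Speed limits (rad/s): [1.89, 1.89, 2.39, 2.39, 3.01, 3.01, 3.01].

### API

Orientations are given as [roll, pitch, yaw] about the fixed x, y, z axes, in that order (R = Rz(yaw) Ry(pitch) Rx(roll)).
In Python, from cell import * gives the robot as it stands.
- The arm moves only by the tool drive_tool, never from a script. Its argument "increments" is a list of rows, each a list of 7 numbers: the shift along the tool's x, y, z in cm, then the turn, a rotation vector about the tool's x, y, z in degrees, then the finger opening in cm, from 0 to 9.4. In form: [[x, y, z, ax, ay, az, jaw], ...]. A call has 1 to 8 rows; each row shifts and turns the commanded pose from where the row before left it, along the tool's axes as they then stand; what a row does not reach is not made up. A row lasts 1/8 s, in which the tool goes at most 62.5 mm and 10.7 degrees, less where a joint would pass 70% of its speed; a pose out of reach is approached as far as the arm can. A call with a gripper value outside its range is refused whole. The fingers move at their own pace and stop on an object; the grip force is fixed at half the most. Time passes only in rows, so rows that do not move let the fingers close. It gives the time, the measured TCP pose, the force, the opening and the grip force at its end, in the units of the state.
- get_obs(): the state, without advancing time (a new reading comes with each control period).
- camera(name): name is "scene" or "top" or "wrist"; returns the picture (384x512x3 uint8, red, green, blue); there is no depth.
- calibration(name): a dict with "camera_matrix" (3x3 intrinsics, pixels), "k1" (the pictures are not rectified: a ray, as slopes to the right and down, at radius r is drawn at 1 + k1 r^2 times it, then the intrinsics apply), "extrinsics" (4x4, takes a point from camera to world coordinates); the wrist camera has in their place "T_tool_cam" (4x4, takes a point from camera to tool coordinates, whose origin is the TCP and whose axes are the flange's). Camera axes: x right, y up, looking along -z (the intrinsics and any distortion apply to the point x, -y, -z); pixel columns grow to the right and rows downward; lengths in mm; the calibration is good to about 2 mm. A picture is of the moment at which its call begins: read the wrist's pose just before it. calibration takes no time and is no camera call.
- sign_off(): hands the job in; it is judged then, once.
The state is a dict: "t": time; "joints": joint angles; "dq": joint speeds; "joint_torque": joint torques, N m; "tool_pos": TCP position; "ee_rot": TCP orientation; "ft_force": force on the tool from outside, world axes, zero at the start; "wrist_torque": the same for the moment, N m; "grip_width": finger opening in mm; "grip_force": force on a finger pad.
Only numpy, scipy, OpenCV 4.12 (cv2) and the standard library are available. Lean on these libraries where they do the work, as an engineer would, in place of code of your own. Each camera call takes 0.05 s, during which the arm holds its last target. There are 200 camera calls.

## Working session

There is one attempt and no reset: what is moved stays moved. The work goes in short steps, Python scripts to look and compute and a tool call to move; the robot and the scene stay as the last step left them, time stands still between calls to the robot, and variables do not carry over. Pictures are saved under pics/ and viewed, at most 10 in all, crops included, and the job is handed in when it is done.

Besides the shell and the picture viewer there is one more tool, called after "Emit:" by a JSON object that holds its "fn" and its "kwargs". drive_tool: Moves the arm, as the interface text tells. Its arguments: {"type":"object","properties":{"increments":{"type":"array"}},"required":["increments"]}

```bash
mkdir -p pics
cat > h.py <<'E'
from cell import *
import numpy as np, cv2
from scipy.spatial.transform import Rotation as R
def ext(name,o=None):
    c=calibration(name)
    if name!='wrist': return c,np.array(c['extrinsics'],float)
    T=np.eye(4);T[:3,:3]=R.from_euler('xyz',o['ee_rot']).as_matrix();T[:3,3]=o['tool_pos']
    return c,T@np.array(c['T_tool_cam'],float)
def ray(name,u,v,o=None):
    c,E=ext(name,o);K=np.array(c['camera_matrix'],float)
    p=cv2.undistortPoints(np.array([[[u,v]]],float),K,np.array([c['k1'],0,0,0.]))[0,0]
    return E[:3,3],E[:3,:3]@np.array([p[0],-p[1],-1.])
def atz(name,u,v,z,o=None):
    a,d=ray(name,u,v,o);return (a+d*(z-a[2])/d[2]).round(1)
def proj(name,P,o=None):
    c,E=ext(name,o);K=np.array(c['camera_matrix'],float)
    q=np.linalg.inv(E)@np.append(P,1.);q=q*[1,-1,-1,1]
    return cv2.projectPoints(q[None,:3],np.zeros(3),np.zeros(3),K,np.array([c['k1'],0,0,0.]))[0].ravel().round(1)
def snap(name,f,crop=None,s=1):
    o=get_obs();im=camera(name)[:,:,::-1]
    if crop: im=im[crop[1]:crop[3],crop[0]:crop[2]]
    cv2.imwrite('pics/'+f,cv2.resize(im,None,fx=s,fy=s,interpolation=cv2.INTER_CUBIC));return o
E
python3 - <<'E'
from h import *
snap('scene','s1.png',s=1.5);snap('top','t1.png',s=1.5)
o=get_obs();print(o)
for n in('scene','top'):print(calibration(n))
E
```

```text
{'t': 0.1, 'joints': array([ 1.22147186,  0.41788299, -0.01029804,  1.61412063,  0.00466367,
        1.11069921, -0.05304569]), 'dq': array([-0.00116141, -0.00047741, -0.00032957, -0.00227982, -0.00011009,
       -0.00055113, -0.00017327]), 'joint_torque': array([ 2.14100830e-03, -8.52586770e+01,  6.39920868e-01, -4.26699972e+01,
       -4.89726069e-02,  1.63680932e-02,  1.62692754e-04]), 'tool_pos': array([ 189.25868612, -595.2951197 ,  204.90459072]), 'ee_rot': array([-3.14050787e+00,  5.48782119e-05,  3.07766141e-01]), 'ft_force': array([-0.36930481, -0.01563647, -0.2892711 ]), 'wrist_torque': array([-0.04934519, -0.0056055 , -0.02470912]), 'grip_force': 0.0, 'grip_width': 93.35032716631378}
{'camera_matrix': array([[431.70192292,   0.        , 251.19566433],
       [  0.        , 431.70192292, 190.95918579],
       [  0.        ,   0.        ,   1.        ]]), 'k1': -0.03369093912478239, 'extrinsics': array([[-3.32094568e-01, -7.00124139e-01,  6.32091281e-01,
         1.24944259e+03],
       [ 9.43216062e-01, -2.51836853e-01,  2.16614079e-01,
         1.98162644e+02],
       [ 7.52713352e-03,  6.68135008e-01,  7.44001984e-01,
         1.05860373e+03],
       [ 0.00000000e+00,  0.00000000e+00,  0.00000000e+00,
         1.00000000e+00]])}
{'camera_matrix': array([[465.1881058 ,   0.        , 251.74742441],
       [  0.        , 465.1881058 , 182.48272236],
       [  0.        ,   0.        ,   1.        ]]), 'k1': -0.10828541326993446, 'extrinsics': array([[-1.48523201e-03,  9.85432248e-01, -1.70061983e-01,
         1.84728490e+02],
       [-9.99990097e-01, -2.17703738e-03, -3.88155849e-03,
        -7.09108017e+01],
       [-4.19524421e-03,  1.70054534e-01,  9.85425723e-01,
         1.59815835e+03],
       [ 0.00000000e+00,  0.00000000e+00,  0.00000000e+00,
         1.00000000e+00]])}
```

View pics/s1.png

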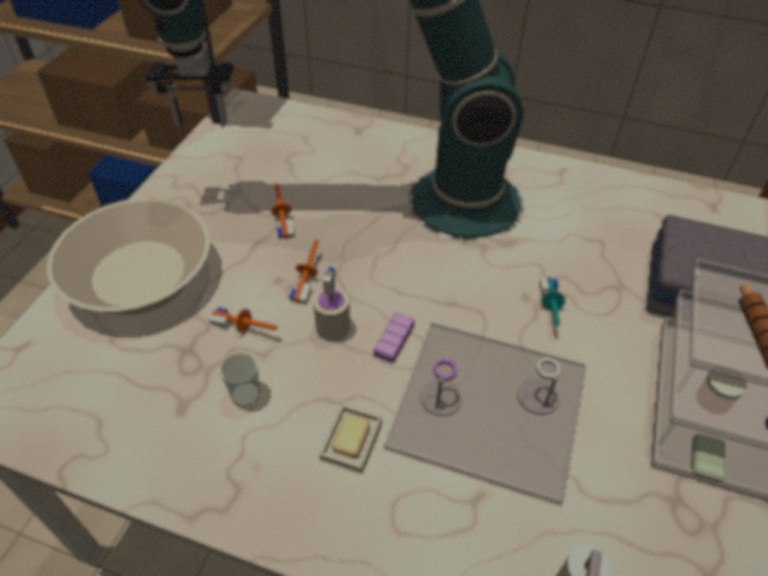

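View pics/t1.png

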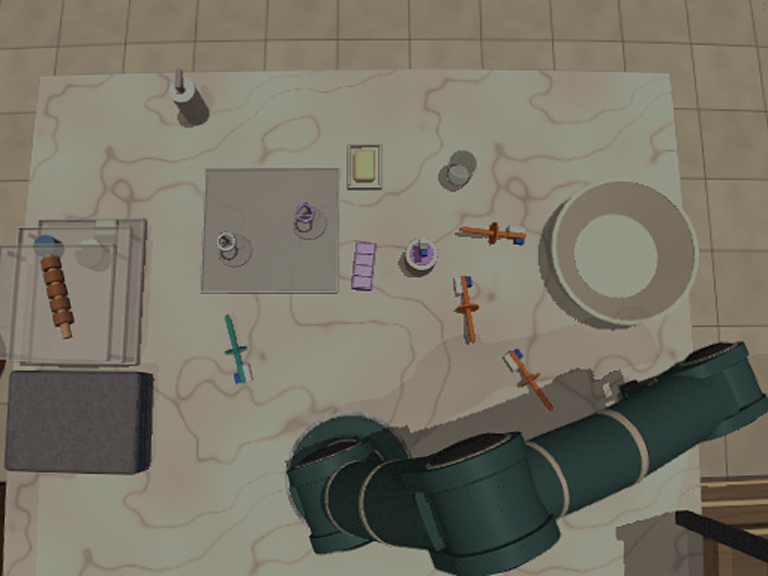

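The scene picture shows the pot with the brush at (331,300) of the 1.5x image, the lilac ring at (445,370) and the white ring at (548,368). In the top picture the pot is at (421,255) and the lilac ring at (305,213). I'll enlarge these.

Run:
```python
from h import *
a=camera('top');b=camera('scene')
f=lambda i,x,y,w,h:cv2.resize(i[y:y+h,x:x+w,::-1],None,fx=8,fy=8,interpolation=cv2.INTER_CUBIC)
g=np.vstack([np.hstack([f(a,258,150,48,36),f(a,180,125,48,36)]),np.hstack([f(b,196,175,48,36),f(b,272,230,48,36)])])
cv2.imwrite('pics/c1.png',g)
```

```text
(no output)
```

View pics/c1.png

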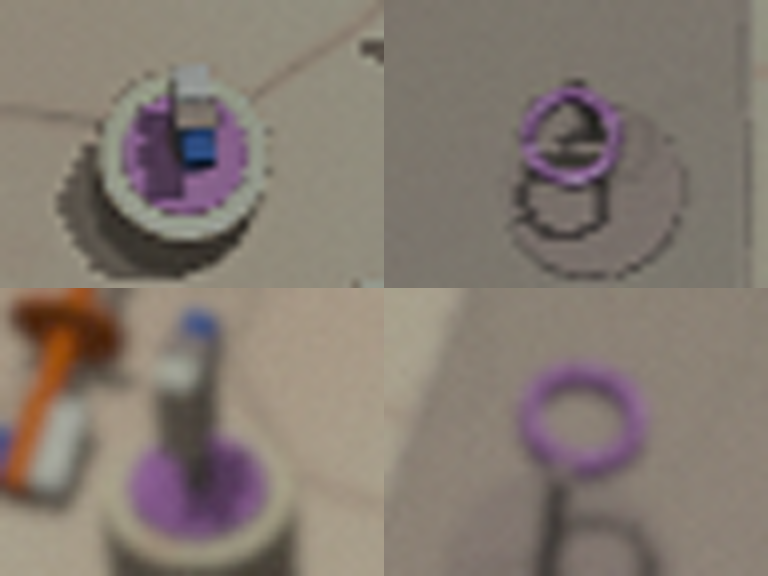

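The crops show the guard centred at about (185,152) in the top crop and (200,488) in the scene crop. The ring is centred at (572,136) and (584,420). The white and blue bristles run nearly along world x.

Run:
```python
from h import *
p=lambda x,y,ox,oy:((x+.5)/8-.5+ox,(y+.5)/8-.5+oy)
T=lambda n,x,y,ox,oy,z:print(n,atz(n,*p(x,y,ox,oy),z))
T('top',185,152,258,150,94);T('top',183,153,258,150,90);T('scene',200,488-288,196,175,94)
print('head white/mid/blue')
for q in((191,82),(196,113),(199,148)):T('top',*q,258,150,170)
T('scene',182,370-288,196,175,165);T('scene',200,326-288,196,175,165)
print('ring');T('top',572-384,136,180,125,104);T('scene',584-384,420-288,272,230,104)
print('wring',atz('top',226/1.5,241/1.5,104),'tumb',atz('top',458/1.5,175/1.5,0),'pill',atz('top',364/1.5,266/1.5,24),'soap',atz('top',365/1.5,167/1.5,20))
```

```text
top [ 490.7 -160.5   94. ]
top [ 491.1 -159.9   90. ]
scene [ 492.7 -156.4   94. ]
head white/mid/blue
top [ 503.3 -158.7  170. ]
top [ 490.8 -160.5  170. ]
top [ 476.8 -161.5  170. ]
scene [ 499.7 -156.9  165. ]
scene [ 477.7 -159.   165. ]
ring
top [580.7  96.3 104. ]
scene [584. 100. 104.]
wring [516.5 269.2 104. ] tumb [ 699.6 -257.1    0. ] pill [474.4 -33.5  24. ] soap [713.2 -35.2  20. ]
```

Emit:
{"fn": "drive_tool", "kwargs": {"increments": [[0,0,-0.5,0,0,6,9.4],[0,0,-0.5,0,0,6,9.4],[2.5,-2.9,0,0,0,0,9.4],[2.5,-2.9,0,0,0,0,9.4],[2.5,-2.9,0,0,0,0,9.4],[2.5,-2.9,0,0,0,0,9.4],[2.5,-2.9,0,0,0,0,9.4],[2.5,-2.9,0,0,0,0,9.4]]}}

```text
t: 1.2
tool_pos: [322.1, -406.6, 215.4]
ee_rot: [-3.142, 0.0, 0.098]
ft_force: [0.3, -0.0, 0.3]
grip_width: 94.1
grip_force: 0.0
```

Emit:
{"fn": "drive_tool", "kwargs": {"increments": [[2.5,-2.9,0,0,0,0,9.4],[2.5,-2.9,0,0,0,0,9.4],[2.5,-2.9,0,0,0,0,9.4],[2.5,-2.9,0,0,0,0,9.4],[2.5,-2.9,0,0,0,0,9.4],[2.5,-2.9,0,0,0,0,9.4],[0,0,0,0,0,0,9.4],[0,0,0,0,0,0,9.4]]}}

```text
t: 2.2
tool_pos: [453.3, -220.4, 215.3]
ee_rot: [3.142, 0.0, 0.098]
ft_force: [0.7, -0.3, -0.1]
grip_width: 94.3
grip_force: 0.0
```

Run:
```python
from h import *
o=snap('wrist','w1.png',s=1.5);print(o['t'],o['tool_pos'],o['ee_rot'],o['joints'],o['ft_force'])
for P in((491.5,-158.8,94),(491.5,-158.8,170),(491.5,-158.8,145)):print(proj('wrist',P,o)*1.5)
```

```text
2.2 [ 453.31466607 -220.37947457  215.33101918] [3.14153899e+00 4.18441459e-04 9.80098598e-02] [ 0.60262779  0.19983677 -0.23953822  1.8915615   0.05438495  1.05673962
 -1.13188335] [ 0.72804285 -0.29077681 -0.07975454]
[298.8  215.25]
[271.95 226.95]
[282.6 222.3]
```

View pics/w1.png

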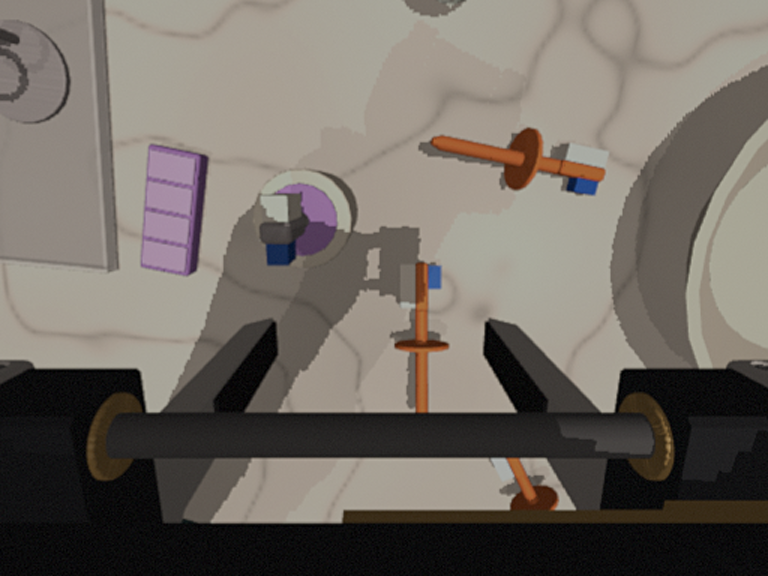

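The wrist view shows the pot rim centred at (306,217), the guard near (303,217), and the head top between white (281,207) and blue (281,250). The bristle line is parallel to the tool's x axis, so the yaw is good.

Run:
```python
from h import *
o=get_obs()
for u,v,z in((306,217,90),(303,217,94),(281,228,170),(281,207,165),(281,250,165)):print(z,atz('wrist',u/1.5,v/1.5,z,o))
```

```text
90 [ 490.2 -163.6   90. ]
94 [ 490.4 -162.2   94. ]
170 [ 491.3 -163.9  170. ]
165 [ 501.9 -162.3  165. ]
165 [ 478.5 -163.3  165. ]
```

Emit:
{"fn": "drive_tool", "kwargs": {"increments": [[1.5,-1.9,0,0,0,0,9.4],[1.5,-1.8,0,0,0,0,9.4],[1.3,-1.8,0,0,0,0,9.4],[0,0,2,0,0,0,9.4],[0,0,2,0,0,0,9.4],[0,0,2,0,0,0,9.4],[0,0,1,0,0,0,9.4],[0,0,0,0,0,0,9.4]]}}

```text
t: 3.25
tool_pos: [490.7, -161.4, 145.2]
ee_rot: [-3.141, 0.001, 0.098]
ft_force: [0.6, 0.7, 1.0]
grip_width: 94.2
grip_force: 0.0
```

Run:
```python
from h import *
o=snap('wrist','w2.png',s=1.5);print(o['t'],o['tool_pos'],o['ee_rot'],o['joints'],o['ft_force'])
for P in((491,-161.5,170),(491,-161.5,145)):print(proj('wrist',P,o)*1.5)
```

```text
3.25 [ 490.70276791 -161.35474836  145.18727162] [-3.14127597e+00  8.80507423e-04  9.75181367e-02] [ 0.49313937  0.30915257 -0.27748401  1.93244138  0.10535151  0.91475229
 -1.30957981] [0.55730735 0.66460754 1.0395333 ]
[380.25 357.45]
[380.25 334.8 ]
```

View pics/w2.png

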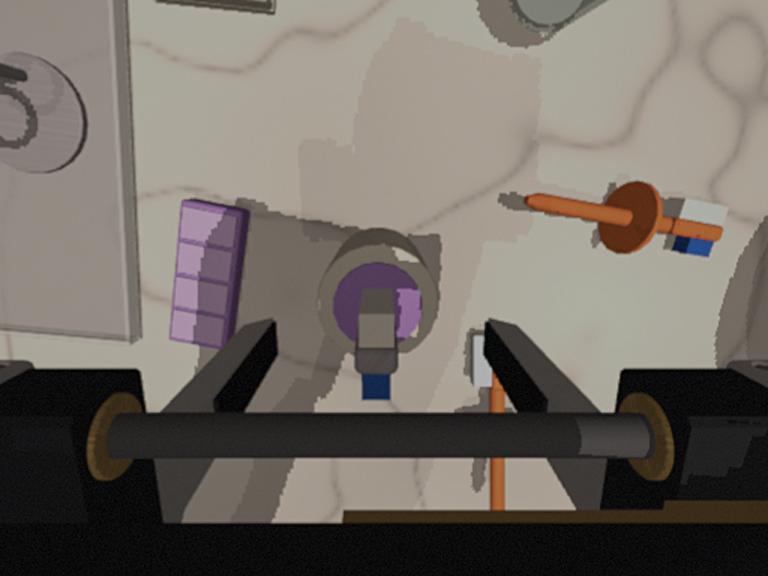

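The head is centred between the fingers, at (377,360) against the predicted (380,357). I'll descend 19 mm and grip.

Emit:
{"fn": "drive_tool", "kwargs": {"increments": [[0,0,1,0,0,0,9.4],[0,0,0.9,0,0,0,9.4],[0,0,0,0,0,0,5],[0,0,0,0,0,0,2.5],[0,0,0,0,0,0,0],[0,0,0,0,0,0,0],[0,0,0,0,0,0,0],[0,0,0,0,0,0,0]]}}

```text
t: 4.3
tool_pos: [491.1, -160.9, 126.5]
ee_rot: [-3.142, 0.0, 0.098]
ft_force: [-1.1, -0.1, -0.1]
grip_width: 37.5
grip_force: 0.0
```

Emit:
{"fn": "drive_tool", "kwargs": {"increments": [[0,0,0,0,0,0,0],[0,0,0,0,0,0,0],[0,0,0,0,0,0,0],[0,0,0,0,0,0,0],[0,0,0,0,0,0,0]]}}

```text
t: 4.92
tool_pos: [491.1, -160.8, 126.4]
ee_rot: [-3.141, 0.0, 0.098]
ft_force: [-0.5, -0.2, -0.6]
grip_width: 17.8
grip_force: 30.0
```

Emit:
{"fn": "drive_tool", "kwargs": {"increments": [[0,0,-1,0,0,0,0],[0,0,-1.5,0,0,0,0],[0,0,-2,0,0,0,0],[0,0,-2,0,0,0,0],[0,0,-2,0,0,0,0],[0,0,-2,0,0,0,0],[0,0,-2,0,0,0,0],[0,0,-1.5,0,0,0,0]]}}

```text
t: 5.92
tool_pos: [491.3, -160.9, 268.3]
ee_rot: [3.141, -0.001, 0.098]
ft_force: [-0.8, 0.1, -0.3]
grip_width: 17.8
grip_force: 30.0
```

Emit:
{"fn": "drive_tool", "kwargs": {"increments": [[1,-2.8,0,0,0,0,0],[1,-2.8,0,0,0,0,0],[1,-2.8,0,0,0,0,0],[1,-2.8,0,0,0,0,0],[1,-2.8,0,0,0,0,0],[1,-2.8,0,0,0,0,0],[0.8,-2.7,0,0,0,0,0],[0,0,0,0,0,0,0]]}}

```text
t: 6.92
tool_pos: [539.7, 42.0, 266.9]
ee_rot: [-3.141, -0.0, 0.101]
ft_force: [-0.3, -0.1, -0.6]
grip_width: 17.8
grip_force: 30.0
```

Run:
```python
from h import *
o=snap('wrist','w3.png',s=1.5);print(o['t'],o['tool_pos'],o['ee_rot'],o['joints'],o['ft_force'])
for P in((581,96.5,104),):print(proj('wrist',P,o)*1.5)
```

```text
6.925 [539.66943105  41.97018754 266.93725177] [-3.14089222e+00 -2.00461306e-04  1.01487812e-01] [ 0.22860864  0.23755498 -0.42779782  1.73673616  0.1046387   1.18964938
 -1.69686689] [-0.32348911 -0.12461992 -0.59355851]
[317.85 207.75]
```

View pics/w3.png

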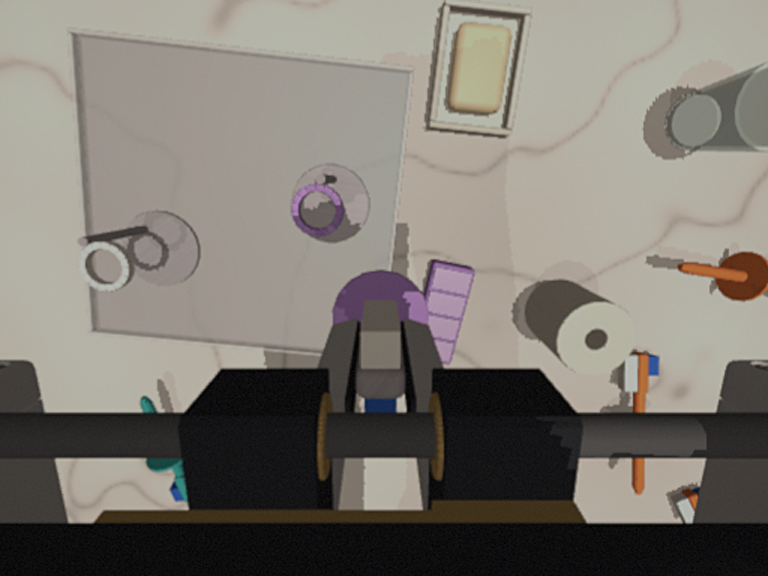

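The ring is seen centred at (318,210), against a prediction of (318,208). The guard outline runs from x = 332 to 429 with its top at y = 271. Next I check how the brush hangs in the grip.

Run:
```python
from h import *
o=get_obs();print('ring',atz('wrist',318/1.5,210/1.5,104,o))
t=o['tool_pos'];Rm=R.from_euler('xyz',o['ee_rot']).as_matrix()
for d in((26,0,32.4),(0,26,32.4),(0,-26,32.4)):print('guard',proj('wrist',t+Rm@np.array(d),o)*1.5)
for zt in(32.4,60,116.4):print('axis scene',proj('scene',t+Rm@np.array((0,0,zt))),'top',proj('top',t+Rm@np.array((0,0,zt))))
q=proj('scene',t+Rm@np.array((0,0,60)));x,y=int(q[0])-40,int(q[1])-30;print(x,y)
snap('scene','s3.png',(x,y,x+80,y+60),10)
```

```text
ring [579.3  94.5 104. ]
guard [379.95 265.05]
guard [429.  313.5]
guard [330.6  313.35]
axis scene [283.  196.5] top [216.6 143.6]
axis scene [282.3 203.5] top [217.3 145.9]
axis scene [281.  217.1] top [218.7 150.2]
242 173
```

View pics/s3.png

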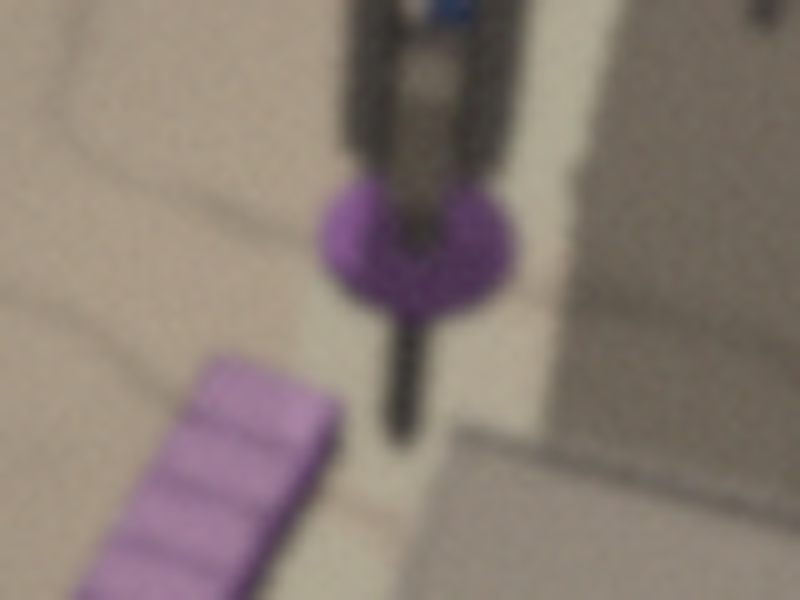

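The guard is centred at (418,243) against a predicted (415,240), and the tip at (402,442) against (395,446). The brush is nearly vertical, with the tip perhaps 3 mm toward tool −x. I'll move over the ring.

Emit:
{"fn": "drive_tool", "kwargs": {"increments": [[1.2,-1.3,0,0,0,0,0],[1.2,-1.3,0,0,0,0,0],[1.2,-1.2,0,0,0,0,0],[1.2,-1.2,0,0,0,0,0],[0,0,1.5,0,0,0,0],[0,0,1.5,0,0,0,0],[0,0,0.5,0,0,0,0],[0,0,0,0,0,0,0]]}}

```text
t: 8.02
tool_pos: [582.3, 93.9, 231.1]
ee_rot: [3.141, 0.001, 0.098]
ft_force: [-0.3, 0.4, -0.9]
grip_width: 17.7
grip_force: 30.0
```

Run:
```python
from h import *
o=get_obs();print(o['t'],o['tool_pos'],o['ee_rot'])
P=(580.8,96.5,104);f=lambda i,x,y,s:cv2.resize(i[y:y+60,x:x+40,::-1],None,fx=s,fy=s,interpolation=cv2.INTER_CUBIC)
L=[]
for n in('scene','top'):
    q=proj(n,P);x,y=int(q[0])-20,int(q[1])-35;L.append(f(camera(n),x,y,10))
    t=o['tool_pos'];print(n,x,y,[((proj(n,p)-[x,y])*10+5).round() for p in(P,t-[0,0,116.4],t-[0,0,32.4])])
cv2.imwrite('pics/m1.png',np.hstack(L))
```

```text
8.025 [582.26204786  93.91750896 231.09104269] [3.14149423e+00 6.86780536e-04 9.79220206e-02]
scene 275 209 [array([211., 363.]), array([204., 341.]), array([232., 148.])]
top 183 106 [array([205., 360.]), array([209., 348.]), array([181., 278.])]
```

View pics/m1.png

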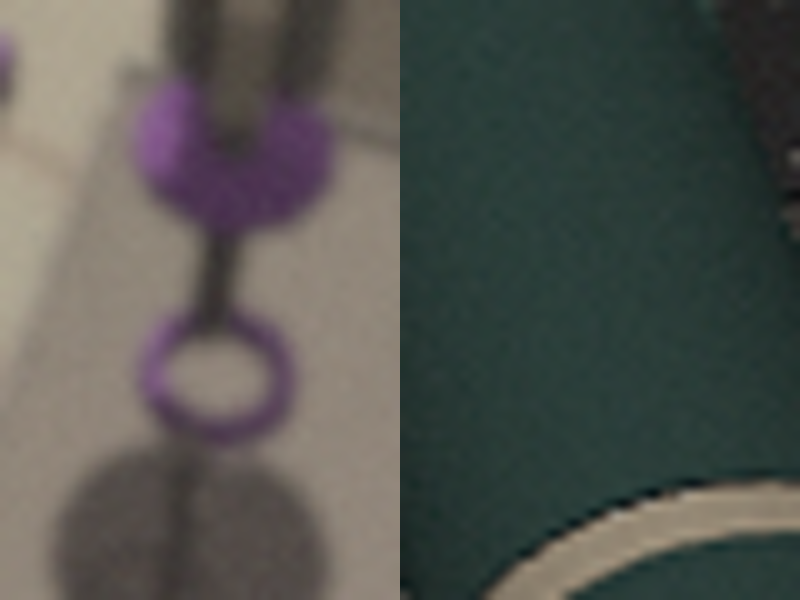

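In the scene view the ring centre is (217,377) and the rod tip (211,332). Projected down to the ring's height, the tip needs about +5 mm in x and +3 mm in y. I'll correct, then lower slowly into the ring while watching the force.

Emit:
{"fn": "drive_tool", "kwargs": {"increments": [[0.5,-0.25,0,0,0,0,0],[0,0,0,0,0,0,0],[0,0,0.5,0,0,0,0],[0,0,0.3,0,0,0,0],[0,0,0,0,0,0,0]]}}

```text
t: 8.75
tool_pos: [587.0, 97.2, 223.1]
ee_rot: [-3.142, 0.001, 0.098]
ft_force: [-0.5, -0.5, -1.2]
grip_width: 17.7
grip_force: 30.0
```

Run:
```python
from h import *
o=get_obs();print(o['t'],o['tool_pos'],o['ee_rot'],o['ft_force'])
snap('scene','m2.png',(276,212,316,257),13)
```

```text
8.75 [587.02266268  97.2493972  223.07151936] [-3.14154240e+00  6.42016084e-04  9.83880226e-02] [-0.48090611 -0.468042   -1.16298277]
```

View pics/m2.png

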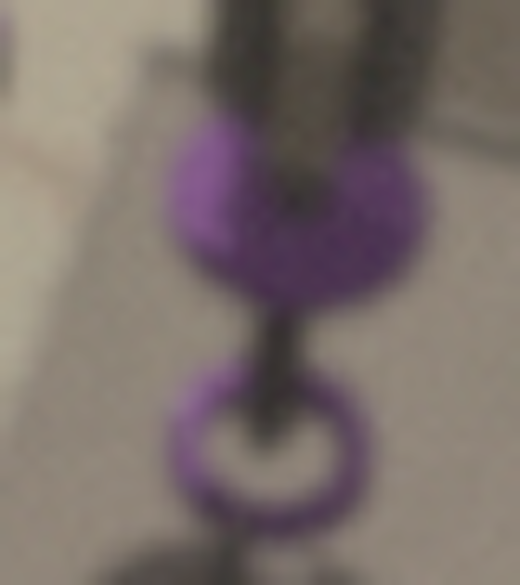

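The tip at (265,440) now sits at the middle of the ring (270,447). I'll lower it.

Emit:
{"fn": "drive_tool", "kwargs": {"increments": [[0,0,1,0,0,0,0],[0,0,1,0,0,0,0],[0,0,1,0,0,0,0],[0,0,0,0,0,0,0]]}}

```text
t: 9.3
tool_pos: [586.7, 97.2, 192.4]
ee_rot: [-3.142, 0.002, 0.098]
ft_force: [0.3, 0.0, 0.1]
grip_width: 17.5
grip_force: 30.0
```

Emit:
{"fn": "drive_tool", "kwargs": {"increments": [[0,0,1,0,0,0,0],[0,0,1,0,0,0,0],[0,0,1,0,0,0,0],[0,0,1,0,0,0,0],[0,0,0.6,0,0,0,0],[0,0,0,0,0,0,0]]}}

```text
t: 10.05
tool_pos: [587.1, 97.3, 147.0]
ee_rot: [-3.141, 0.001, 0.098]
ft_force: [-0.7, -0.7, -0.4]
grip_width: 17.9
grip_force: 30.0
```

Emit:
{"fn": "drive_tool", "kwargs": {"increments": [[-0.2,0,0.2,0,0,0,0],[0,0,0.2,0,0,0,0],[0,0,0.1,0,0,0,0],[0,0,0,0,0,0,0]]}}

```text
t: 10.55
tool_pos: [585.2, 97.1, 142.5]
ee_rot: [-3.142, 0.0, 0.098]
ft_force: [0.1, 0.4, -0.3]
grip_width: 17.9
grip_force: 30.0
```

Emit:
{"fn": "drive_tool", "kwargs": {"increments": [[0,0,0.1,0,0,0,0],[0,0,0,0,0,0,0]]}}

```text
t: 10.8
tool_pos: [585.2, 97.1, 141.4]
ee_rot: [-3.142, 0.0, 0.098]
ft_force: [0.6, 0.5, -0.9]
grip_width: 18.0
grip_force: 30.0
```

Emit:
{"fn": "drive_tool", "kwargs": {"increments": [[0,0,0.1,0,0,0,0],[0,0,0,0,0,0,0]]}}

```text
t: 11.05
tool_pos: [585.2, 97.1, 140.4]
ee_rot: [-3.142, 0.0, 0.098]
ft_force: [0.6, -0.1, -0.8]
grip_width: 17.8
grip_force: 30.0
```

Emit:
{"fn": "drive_tool", "kwargs": {"increments": [[0,0,0.1,0,0,0,0],[0,0,0,0,0,0,0]]}}

```text
t: 11.3
tool_pos: [585.3, 97.1, 140.2]
ee_rot: [3.141, -0.0, 0.098]
ft_force: [-5.0, -2.1, 11.1]
grip_width: 18.0
grip_force: 30.0
```

Emit:
{"fn": "drive_tool", "kwargs": {"increments": [[0,0,0.05,0,0,0,0],[0,0,0,0,0,0,0]]}}

```text
t: 11.55
tool_pos: [585.4, 97.2, 140.2]
ee_rot: [3.141, -0.001, 0.098]
ft_force: [-8.2, -2.3, 19.4]
grip_width: 17.8
grip_force: 30.0
```

The guard is resting on the ring, with a contact force of 19 N at the expected height. I'll ease off slightly and open.

Emit:
{"fn": "drive_tool", "kwargs": {"increments": [[0,0,-0.08,0,0,0,0],[0,0,0,0,0,0,2],[0,0,0,0,0,0,2.5],[0,0,0,0,0,0,4],[0,0,0,0,0,0,6],[0,0,0,0,0,0,6],[0,0,0,0,0,0,6],[0,0,0,0,0,0,6]]}}

```text
t: 12.55
tool_pos: [585.2, 97.1, 139.8]
ee_rot: [-3.142, 0.0, 0.098]
ft_force: [0.1, 0.4, 0.6]
grip_width: 59.8
grip_force: 0.0
```

Emit:
{"fn": "drive_tool", "kwargs": {"increments": [[0,0,-1,0,0,0,6],[0,0,-2,0,0,0,6],[0,0,-2,0,0,0,6],[0,0,-2,0,0,0,6],[0,0,-2,0,0,0,6],[0,0,-2,0,0,0,6],[0,0,-2,0,0,0,6],[0,0,0,0,0,0,6]]}}

```text
t: 13.55
tool_pos: [585.8, 97.3, 271.5]
ee_rot: [-3.141, -0.003, 0.098]
ft_force: [0.5, -0.2, 0.1]
grip_width: 60.4
grip_force: 0.0
```

Run:
```python
from h import *
o=get_obs();print(o['t'],o['tool_pos'],o['ft_force'])
a=camera('scene')[190:280,150:340,::-1];w=camera('wrist')[:,:,::-1]
a=cv2.resize(a,None,fx=3,fy=3,interpolation=cv2.INTER_CUBIC);w=w[100:384,100:400]
cv2.imwrite('pics/f.png',np.vstack([a,cv2.copyMakeBorder(w,0,0,0,270,cv2.BORDER_CONSTANT)]))
```

```text
13.55 [585.84181773  97.3468695  271.53765225] [ 0.52745154 -0.24989787  0.09841024]
```

View pics/f.png

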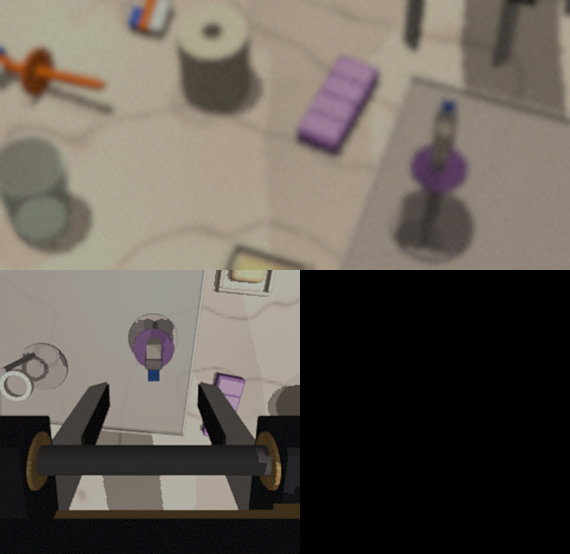

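The final picture shows the brush upright in the lilac ring at (440,165) with the guard on the ring and the bristles up. The gripper is clear above it, and the tumbler and pill box have not moved.

```bash
python3 -c "
from cell import *
print(sign_off())"
```

```text
the job is handed in; nothing more can be done
None
```

The brush stands upright, bristles up, in the lilac ring with its guard resting on it; it was lowered and released, the white ring, tumbler and pill box were left alone, and I handed the job in at about 13.6 s.

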